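# Index the ratchet jar carousel

## Robot

A 7-joint arm with a two-finger parallel gripper is mounted at the origin on a cart in front of the work surface, level with it; the furniture and walls round the work are solid. World frame = base frame: x ahead of the robot, y to its left, z up, the work surface at z = 0. Lengths are in m, angles in rad, forces in N, time in s.
With the tool pointing down it reaches from about 0.4 to 0.85 m from the base axis. Payload 10.4 kg.
Tool frame: the origin (TCP) lies between the finger pads; the fingertips stand 17 mm ahead of it and the grasp point (between the pads) lies 2 mm behind it; z points along the fingers, y is the line along which they close (so a half turn about z gives the same grasp; the last joint's range is limited). The gripper opens to 85 mm and grips with 20 to 120 N. Pads are 22 mm wide; open, the fingers measure 114 mm over their backs; the gripper's body (76 mm by 85 mm) begins 54 mm behind the grasp point. The pads swing forward as they close: fully open they stand 13 mm farther back than shut.
Start: joints at [-1.224, 0.332, -0.065, 1.46, 0.022, 1.35, -0.088], TCP at [0.226, 0.583, 0.248] pointing down, gripper open.
Joint ranges: [-2.6, 2.6], [-0.5, 2.12], [-1.47, 1.34], [0.16, 2.42], [-1.27, 4.41], [0.06, 2.06], [-2.6, 2.6]. Speed limits (rad/s): [2.22, 2.22, 2.79, 2.79, 3.14, 3.14, 3.14].

## Interface

Orientations are given as a unit quaternion [x, y, z, w].
In Python, from workcell import readout, imaging, manip gives the robot as it stands. The module is installed in compiled form; this text tells all that it offers.
- The arm moves only by the shell command python3 -m crank 'ROWS' [OPENING] [FORCE]. ROWS is JSON, a list of rows, each a list of 4 numbers: the shift along the tool's x, y, z as a fraction of full scale, then the turn about the tool's z as a fraction of full scale. In form: [[x, y, z, yaw], ...]. A call has 1 to 5 rows; each row is the pose to reach, as a shift and turn from the pose commanded when the call began, along the tool's axes at that moment; what a row does not reach only later rows make up. Full scale, the value 1, is 400 mm for a shift and 60 degrees for a turn. A row lasts 1/12 s, in which the tool goes at most 41.7 mm and 7.16 degrees, less where a joint would pass 70% of its speed; a pose out of reach is approached as far as the arm can. A call with a number of a shift or a turn outside -1 to 1 is refused whole. A call with a gripper value outside its range is refused whole. OPENING is the gripper command: -1 is shut, 1 is fully open, values between are in proportion, set as the call begins (- or left out, the last holds). The fingers move at their own pace and stop on an object; FORCE is the grip in N (left out, the last holds). Time passes only in rows, so rows that repeat a pose let the fingers close. It gives the time, the measured TCP pose, the force, the opening and the grip force at its end, in the units of the state.
- readout.get_obs(): the state, without advancing time (a new reading comes with each control period).
- imaging.camera(name): name is "scene" or "top" or "wrist"; returns a dict with "color" (480x640x3 uint8, red, green, blue), "fx", "fy", "cx", "cy" (pixels), "rvec" (rotation vector, rad) and "tvec" (3), from world to camera coordinates, as OpenCV has them. Camera axes: x right, y down, z forward; pixel columns grow to the right and rows downward; lengths in m; the calibration is good to about 2 mm. The wrist camera is an equidistant fisheye: a pixel r from the principal point sees the ray r / f radians off the axis. A picture is of the moment at which its call begins. There is no depth.
- manip.hand_in(): hands the job in; it is judged then, once.
The state is a dict: "clock": time; "joint_pos": joint angles; "joint_velocities": joint speeds; "tau": joint torques, N m; "position": TCP position; "ee_rot": TCP orientation; "ft_force": force on the tool from outside, world axes, zero at the start; "torque": the same for the moment, N m; "grip_width": opening from 0.0 (shut) to 1.0 (fully open); "grasp_force": force on a finger pad.
Only numpy, scipy, OpenCV 4.12 (cv2) and the standard library are available. Lean on these libraries where they do the work, as an engineer would, in place of code of your own. Each camera call takes 0.05 s, during which the arm holds its last target. There are 200 camera calls.

## Task

Grip the red upright handle of the ratchet carousel and pump its lever in full strokes until the jar with the red cap stands in front of the yellow pointer, then let go. Turn the table only with the lever: do not touch the round table or the red-capped jar.

Things in the scene. Friction and masses are not known exactly. Their poses are not given: they have to be found in the camera images.
- lever_grip (a point): Grip point (z = 72 mm) of the lever's upright red post, 24 mm across, z = 30 to 92 mm, 185 mm from the carousel's axis, about which it swings level. Angles anticlockwise from above, direction axis to pick_point = 0: back stop 68 deg, front stop 108.5 deg. Starts between and stays where left; about 4 N. The rest of the lever stays below z = 40 mm. The post may turn in the grip.
- carousel: Round grey table with 12-tooth wheel, 224 mm across, z up to 40 mm; origin on its upright axis at worktop height. Six cups 60 deg apart on a 70 mm radius, rims at z = 48 mm, jars up to 79 mm. A full lever stroke to the front stop (anticlockwise) turns it 30 deg anticlockwise; on the return it stays. Go within 4 deg of both stops. It starts indexed: return the lever fully before the first stroke.
- pick_point (a point): Fixed point 70 mm from the carousel's axis at table-top height (z = 40 mm), just inside the yellow pointer at the edge of the fixed base disc (256 mm across, 10 mm high), on the side towards the robot. The red-capped jar's origin must come here.
- red_jar: Small white jar with red screw cap, 54 mm across, 39 mm high, loose in a cup. Origin: centre of its underside. It starts 60 or 120 deg (two or four strokes) clockwise of the pick point; a blue jar stands in the other of these cups, a white jar with a black cap at the pointer.
Mind the look-alikes: they are no part of the job. Leave any green or orange look-alike of the red_jar alone.

How it is judged:
By the outcome, as a careful person would: the job done as asked, in the order asked, and still so for the second after the job is handed in, with the robot touching nothing.
It also fails if it takes over 51 s, if anything falls off the work surface, if the arm or the gripper's body presses on something with over 40 N, if the wrist force passes 120 N, or if a joint passes its speed limit or range.

## Working session

There is one attempt and no reset: what is moved stays moved. The work goes in short steps, Python scripts to look and compute and a shell command to move; the robot and the scene stay as the last step left them, time stands still between calls to the robot, and variables do not carry over. Pictures are saved under pics/ and viewed, at most 10 in all, crops included, and the job is handed in when it is done.

```bash
mkdir -p pics
python3 - <<'E'
from workcell import readout, imaging
import cv2, pickle
o=readout.get_obs()
for k in('clock','position','ee_rot','ft_force','grip_width'):print(k,o[k])
d={n:imaging.camera(n) for n in('scene','top')}
pickle.dump(d,open('cam0.pkl','wb'))
for n in d:cv2.imwrite(f'pics/{n}0.png',d[n]['color'][...,::-1]);print(n,{k:v for k,v in d[n].items() if k!='color'})
E
```

```text
clock 0.0
position [0.22575767 0.58240975 0.24750118]
ee_rot [ 1.83816139e-01  9.82960373e-01 -7.21692680e-04 -1.02292461e-04]
ft_force [-1.06230502  0.77952777 -0.68615351]
grip_width 1.000590945020458
scene {'fx': 478.5101632991127, 'fy': 478.5101632991127, 'cx': 322.6676015940359, 'cy': 246.7655539533725, 'rvec': array([ 1.11019341, -2.05151966,  1.2661868 ]), 'tvec': array([0.35577802, 0.27883365, 0.51536389])}
top {'fx': 452.99879894838455, 'fy': 452.99879894838455, 'cx': 323.2332359702084, 'cy': 242.12389238644442, 'rvec': array([ 2.14479586, -2.19132035,  0.16546327]), 'tvec': array([0.05679692, 0.54044646, 0.86244604])}
```

View pics/top0.png

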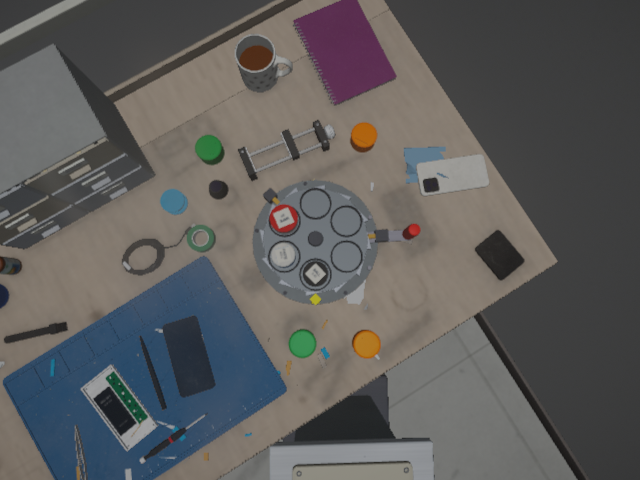

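View pics/scene0.png

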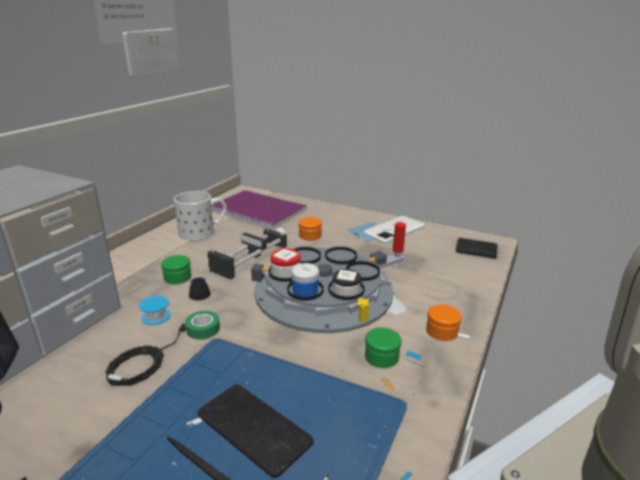

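The top view shows the carousel hub at (316,240), the yellow pointer at (315,299) and the black-capped jar at (315,273). The blue jar is at (284,256), 60° clockwise, and the red-capped jar at (285,219), 120° clockwise, so four strokes. In the scene view the red post is at (400,238).

Red things that could be confused: the post at top (412,231) / scene (400,238), and the red cap at top (285,219) / scene (286,257). The green lookalikes are at (209,149) and (302,343), the orange ones at (364,137) and (367,344). I choose the post at (412,231), which is narrow and upright at the end of the lever outside the disc.

```bash
cat > h.py <<'E'
import numpy as np, cv2
def ray(c,uv):
    R=cv2.Rodrigues(c['rvec'])[0]; C=-R.T@c['tvec']
    return C,R.T@np.array([(uv[0]-c['cx'])/c['fx'],(uv[1]-c['cy'])/c['fy'],1])
def onz(c,uv,z):
    C,d=ray(c,uv); return C+d*(z-C[2])/d[2]
def proj(c,p):
    return cv2.projectPoints(np.array(p,float).reshape(-1,1,3),c['rvec'],c['tvec'],np.array([[c['fx'],0,c['cx']],[0,c['fy'],c['cy']],[0,0,1.]]),None)[0].reshape(-1,2)
def blobs(c,lo,hi,amin=30):
    h=cv2.cvtColor(c['color'],cv2.COLOR_RGB2HSV)
    h[...,0]=(h[...,0].astype(int)+20)%180
    m=cv2.inRange(h,lo,hi); n,l,s,ce=cv2.connectedComponentsWithStats(m)
    return [(s[i],ce[i],l==i) for i in range(1,n) if s[i][4]>=amin]
RED=((8,150,70),(27,255,255)); YEL=((43,150,120),(55,255,255))
E
python3 - <<'E'
from h import *
import pickle
d=pickle.load(open('cam0.pkl','rb')); np.set_printoptions(precision=4,suppress=True)
for n in d:
    for nm,r in(('red',RED),('yel',YEL)):
        for s,ce,m in blobs(d[n],*r):print(n,nm,s,ce)
t=d['top']
# post: fit centre/pose: base->top edges. minEnclosing of the top
C,_=ray(t,(0,0));print('camtop',C,'camscene',ray(d['scene'],(0,0))[0])
for uv in((412,231),(316,240),(315,299),(285,219)):print(uv,onz(t,uv,.04),onz(t,uv,.092))
# table edge: Hough circle
g=cv2.cvtColor(t['color'],cv2.COLOR_RGB2GRAY)
print(cv2.HoughCircles(g,cv2.HOUGH_GRADIENT,1.5,200,param1=120,param2=40,minRadius=50,maxRadius=75))
print(cv2.HoughCircles(g[170:310,245:385],cv2.HOUGH_GRADIENT,1,12,param1=100,param2=14,minRadius=12,maxRadius=19))
E
python3 - <<'E'
import cv2
a=cv2.imread('pics/top0.png')[165:315,245:435];b=cv2.imread('pics/scene0.png')[205:345,235:425]
a=cv2.resize(a,(798,630//1));b=cv2.resize(b,(798,588))
a=cv2.resize(a,(399,315));b=cv2.resize(b,(399,294));a=cv2.resize(a,(399,294))
cv2.imwrite('pics/crop.png',cv2.hconcat([a,b]))
E
```

```text
scene red [394 223  11  29 253] [398.9209 237.1581]
scene red [271 254  29  12 171] [284.9532 260.5789]
scene yel [358 299  11  23 184] [363.0924 308.9511]
top red [270 205  28  27 279] [283.3799 218.6953]
top red [404 224  16  15 147] [412.415  230.6667]
top yel [310 294  11  11  76] [314.9474 298.8816]
camtop [0.4289 0.0697 0.9221] camscene [-0.0757  0.4857  0.4778]
(412, 231) [ 0.5594 -0.1309  0.04  ] [ 0.5517 -0.119   0.092 ]
(316, 240) [0.5452 0.0595 0.04  ] [0.5384 0.0601 0.092 ]
(315, 299) [0.4303 0.0638 0.04  ] [0.4302 0.0642 0.092 ]
(285, 219) [0.5882 0.1197 0.04  ] [0.5788 0.1168 0.092 ]
[[[317.25 242.25  60.65]]]
[[[101.5  86.5  13.8]
  [ 38.5  85.5  16.9]
  [ 70.5 103.5  12.7]
  [ 69.5  34.5  14.9]
  [101.5  50.5  16.1]
  [ 38.5  51.5  17.2]]]
```

View pics/crop.png

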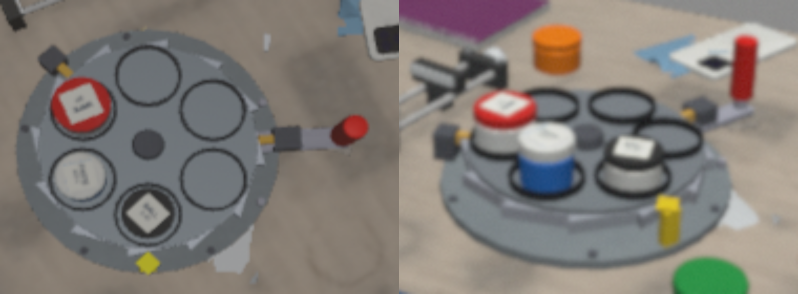

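The crop confirms it: the red post stands at the lever's end, the red cap is 120° clockwise of the pointer, and the blue jar is in between. Next I'll fit the axis and the post angle.

Run:
```python
from h import *
import pickle
from scipy.optimize import least_squares
d=pickle.load(open('cam0.pkl','rb')); np.set_printoptions(precision=4,suppress=True)
t,s=d['top'],d['scene']
P=np.array([onz(t,u,.048)[:2] for u in((346.5,256.5),(346.5,220.5),(314.5,204.5))])
th=np.radians([60,120,180])
e=lambda a:np.array([np.cos(a),np.sin(a)]).T
f=least_squares(lambda p:(p[:2]+.07*e(p[2]+th)-P).ravel(),[.545,.06,np.pi])
c=f.x[:2];a0=f.x[2];print('axis',c,'pick ang deg',np.degrees(a0),'res',f.fun)
# post: model-free: silhouette centroid in both views = mid-height point .061 of the visible post
def fun(q):
    r=[]
    for cam,uv in((t,(412.4,230.7)),(s,(398.9,237.2))):
        zs=np.linspace(.035,.09,6) if cam is s else [.08]
        pr=proj(cam,[[q[0],q[1],z] for z in zs]).mean(0); r+=list((pr-uv)[:2 if cam is t else 1])
    return r
q=least_squares(fun,[.55,-.12]).x
v=q-c;print('post',q,'r',np.hypot(*v),'ang',np.degrees(np.arctan2(v[1],v[0])-a0)%360, 'res',fun(q))
print('topedge centre',[onz(t,u,.092) for u in((413.5,229.5),)])
for g in(68,78,88,98,108.5):print(g,c+.185*e(a0+np.radians(g)))
```

```text
axis [0.5456 0.0608] pick ang deg 180.04422947678566 res [-0.0001 -0.001  -0.0009  0.0012  0.001  -0.0002]
post [ 0.5538 -0.1228] r 0.1837621786090617 ang 92.53578506228325 res [np.float64(0.13449071173658922), np.float64(0.11209250705744012), np.float64(-0.1848035606641929)]
topedge centre [array([ 0.5545, -0.122 ,  0.092 ])]
68 [ 0.4764 -0.1108]
78 [ 0.5072 -0.1202]
88 [ 0.5393 -0.1241]
98 [ 0.5715 -0.1224]
108.5 [ 0.6044 -0.1146]
```

```bash
for i in 1 2 3 4; do python3 -m crank '[[-0.07,-0.067,0,0],[-0.14,-0.135,0,0],[-0.21,-0.202,0,0],[-0.28,-0.27,0,0],[-0.35,-0.337,0,0]]' 1 20; done
python3 -m crank '[[0,0,0,0.115],[0,0,0,0.23],[0,0,0,0.345],[0,0,0,0.46],[0,0,0,0.573]]'
python3 -m crank '[[0,0,0,0.115],[0,0,0,0.23],[0,0,0,0.345],[0,0,0,0.46],[0,0,0,0.573]]'
python3 -m crank '[[0,0,0,0],[0,0,0,0]]'
```

```text
clock: 0.52
position: [0.3081, 0.4045, 0.2479]
ee_rot: [0.184, 0.983, -0.0, -0.0]
ft_force: [1.0, -0.0, 0.6]
grip_width: 1.003
grasp_force: 0.0
clock: 0.93
position: [0.3898, 0.2282, 0.2482]
ee_rot: [0.184, 0.983, 0.0, -0.0]
ft_force: [1.1, 0.2, 1.3]
grip_width: 1.002
grasp_force: 0.0
clock: 1.35
position: [0.4716, 0.0519, 0.2483]
ee_rot: [0.184, 0.983, 0.0, 0.0]
ft_force: [1.0, 2.1, -0.4]
grip_width: 0.997
grasp_force: 0.0
clock: 1.77
position: [0.5535, -0.1242, 0.2482]
ee_rot: [0.184, 0.983, 0.0, 0.0]
ft_force: [0.1, 0.3, -0.1]
grip_width: 0.996
grasp_force: 0.0
clock: 2.18
position: [0.5529, -0.1224, 0.2479]
ee_rot: [0.469, 0.883, -0.0, -0.0]
ft_force: [0.6, -0.0, 0.1]
grip_width: 1.003
grasp_force: 0.0
clock: 2.6
position: [0.5529, -0.1223, 0.248]
ee_rot: [0.709, 0.705, -0.0, -0.0]
ft_force: [-0.1, 0.2, 0.3]
grip_width: 1.003
grasp_force: 0.0
clock: 2.77
position: [0.553, -0.1222, 0.248]
ee_rot: [0.705, 0.709, -0.0, -0.0]
ft_force: [-0.7, 0.5, -0.8]
grip_width: 1.004
grasp_force: 0.0
```

```bash
python3 -m crank '[[0,0,0.09,0],[0,0,0.18,0],[0,0,0.27,0],[0,0,0.36,0],[0,0,0.4,0]]' | grep -E 'pos|ft'
python3 -m crank '[[0,0,0.025,0],[0,0,0.045,0],[0,0,0.045,0]]'| grep -E 'pos|ft'
python3 -m crank '[[0,0,0,0],[0,0,0,0],[0,0,0,0],[0,0,0,0],[0,0,0,0]]' -1 40 | tail -4
python3 -m crank '[[0,0,0,0],[0,0,0,0],[0,0,0,0],[0,0,0,0],[0,0,0,0]]'
python3 - <<'E'
from workcell import imaging
import cv2
a=imaging.camera('scene')['color'];b=imaging.camera('top')['color']
cv2.imwrite('pics/grip.png',cv2.hconcat([cv2.resize(a[160:360,220:480],(399,307)),cv2.resize(b[140:340,240:500],(399,307))])[...,::-1])
E
```

```text
position: [0.5508, -0.1217, 0.0839]
ft_force: [-0.7, 0.6, -0.1]
position: [0.5529, -0.1223, 0.0696]
ft_force: [0.0, -0.4, -0.0]
ee_rot: [0.707, 0.708, 0.0, 0.0]
ft_force: [2.9, -1.2, 0.7]
grip_width: 0.298
grasp_force: 0.9
clock: 4.27
position: [0.5537, -0.1223, 0.071]
ee_rot: [0.707, 0.707, 0.001, 0.0]
ft_force: [-0.5, 1.2, 6.6]
grip_width: 0.268
grasp_force: 38.9
```

View pics/grip.png

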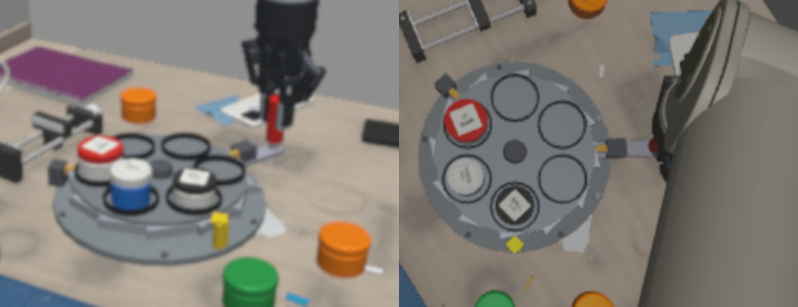

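The post is gripped: opening is about 23 mm at 39 N, and the table hasn't moved. Next, return the lever to the back stop.

```bash
python3 -m crank '[[0,-0.036,0,0],[0.003,-0.0765,0,0],[0.0098,-0.1163,0,0],[0.0198,-0.1555,0,0],[0.032,-0.190,0,0]]'
python3 -m crank '[[0,0,0,0],[0,0,0,0]]'
```

```text
clock: 4.78
position: [0.4771, -0.1104, 0.0709]
ee_rot: [0.707, 0.707, 0.001, 0.001]
ft_force: [3.5, -4.0, 6.5]
grip_width: 0.269
grasp_force: 41.9
clock: 4.95
position: [0.4768, -0.1105, 0.0709]
ee_rot: [0.707, 0.707, 0.0, 0.0]
ft_force: [-2.7, -4.1, 6.1]
grip_width: 0.27
grasp_force: 41.9
```

```bash
python3 -m crank '[[-0.011,0.030,0,0],[-0.0195,0.0615,0,0],[-0.026,0.093,0,0],[-0.0305,0.125,0,0],[-0.0325,0.157,0,0]]'| grep -E 'pos|ft'
python3 -m crank '[[0,0.032,0,0],[0.0025,0.0645,0,0],[0.0075,0.0965,0,0],[0.014,0.128,0,0],[0.023,0.159,0,0]]'| grep -E 'pos|ft'
python3 -m crank '[[0,0,0,0],[0,0,0,0]]'
python3 - <<'E'
from workcell import imaging
import cv2
a=imaging.camera('scene')['color'];b=imaging.camera('top')['color']
cv2.imwrite('pics/s1.png',cv2.hconcat([cv2.resize(a[160:360,220:480],(399,307)),cv2.resize(b[140:340,240:500],(399,307))])[...,::-1])
E
```

```text
position: [0.5395, -0.1252, 0.0705]
ft_force: [-7.0, -9.9, 10.4]
position: [0.6036, -0.1153, 0.0705]
ft_force: [-6.4, -6.2, 4.6]
clock: 5.95
position: [0.6033, -0.1155, 0.0705]
ee_rot: [0.707, 0.707, -0.001, 0.0]
ft_force: [-2.7, -5.1, 5.6]
grip_width: 0.267
grasp_force: 42.3
```

View pics/s1.png

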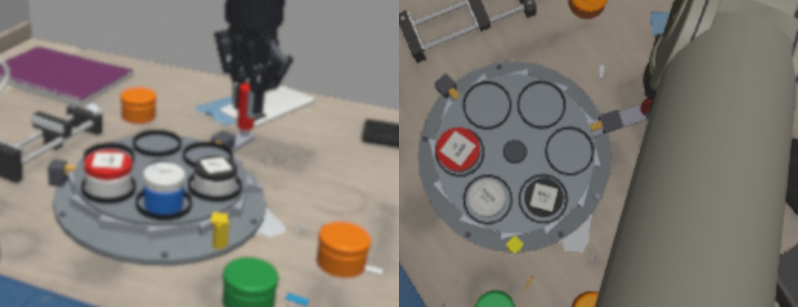

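After stroke one the red cap has moved from 120° to 90° clockwise: crop pixel (459,150), with the hub at (515,150). I'll do two more cycles and then check.

```bash
for i in 1 2; do
python3 -m crank '[[-0.009,-0.031,0,0],[-0.016,-0.0625,0,0],[-0.0205,-0.0945,0,0],[-0.023,-0.127,0,0],[-0.023,-0.159,0,0]]'| grep -E 'ft'
python3 -m crank '[[0.002,-0.032,0,0],[0.0065,-0.064,0,0],[0.013,-0.096,0,0],[0.0215,-0.127,0,0],[0.0325,-0.157,0,0]]'| grep -E 'ft'
python3 -m crank '[[0,0,0,0],[0,0,0,0]]'| grep -E 'pos|ft'
python3 -m crank '[[-0.011,0.030,0,0],[-0.0195,0.0615,0,0],[-0.026,0.093,0,0],[-0.0305,0.125,0,0],[-0.0325,0.157,0,0]]'| grep -E 'ft'
python3 -m crank '[[0,0.032,0,0],[0.0025,0.0645,0,0],[0.0075,0.0965,0,0],[0.014,0.128,0,0],[0.023,0.159,0,0]]'| grep -E 'ft'
python3 -m crank '[[0,0,0,0],[0,0,0,0]]'
done
cat > red.py <<'E'
from h import *
from workcell import imaging
t=imaging.camera('top')
for s,ce,m in blobs(t,*RED,100):
    if 240<ce[0]<380:
        u=onz(t,(s[0]+s[2]/2-.5,s[1]+s[3]/2-.5),.077); v=u[:2]-[.5456,.0608]
        print(s,'r',np.hypot(*v),'ang',np.degrees(np.arctan2(v[1],v[0]))-180.04)
E
python3 red.py
```

```text
ft_force: [2.5, -14.2, 1.3]
ft_force: [4.3, -4.0, 2.5]
position: [0.4768, -0.11, 0.0705]
ft_force: [-3.2, -3.1, 5.5]
ft_force: [-6.1, -7.1, 8.4]
ft_force: [-14.3, -13.3, 11.3]
clock: 8.05
position: [0.6033, -0.1147, 0.0701]
ee_rot: [0.707, 0.707, -0.001, -0.0]
ft_force: [-3.9, -3.5, 6.3]
grip_width: 0.269
grasp_force: 43.1
ft_force: [5.4, -7.9, -0.7]
ft_force: [2.7, -4.4, -0.5]
position: [0.4768, -0.1098, 0.0702]
ft_force: [-2.6, -2.8, 1.9]
ft_force: [-4.9, -8.4, 8.8]
ft_force: [-37.1, -15.7, 16.8]
clock: 10.05
position: [0.6034, -0.1145, 0.0699]
ee_rot: [0.707, 0.707, -0.001, -0.001]
ft_force: [-6.5, -4.2, 8.0]
grip_width: 0.27
grasp_force: 43.6
[283 254  28  29 292] r 0.06789657937090707 ang -32.62656921571153
```

The red jar is now about 30° short of the pointer, so one more cycle.

```bash
python3 -m crank '[[-0.009,-0.031,0,0],[-0.016,-0.0625,0,0],[-0.0205,-0.0945,0,0],[-0.023,-0.127,0,0],[-0.023,-0.159,0,0]]'| grep -E 'ft'
python3 -m crank '[[0.002,-0.032,0,0],[0.0065,-0.064,0,0],[0.013,-0.096,0,0],[0.0215,-0.127,0,0],[0.0325,-0.157,0,0]]'| grep -E 'ft'
python3 -m crank '[[0,0,0,0],[0,0,0,0]]'| grep -E 'pos|ft'
python3 -m crank '[[-0.011,0.030,0,0],[-0.0195,0.0615,0,0],[-0.026,0.093,0,0],[-0.0305,0.125,0,0],[-0.0325,0.157,0,0]]'| grep -E 'ft'
python3 -m crank '[[0,0.032,0,0],[0.0025,0.0645,0,0],[0.0075,0.0965,0,0],[0.014,0.128,0,0],[0.023,0.159,0,0]]'| grep -E 'ft'
python3 -m crank '[[0,0,0,0],[0,0,0,0]]'
python3 red.py
python3 - <<'E'
from workcell import imaging
import cv2
a=imaging.camera('scene')['color'];b=imaging.camera('top')['color']
cv2.imwrite('pics/s4.png',cv2.hconcat([cv2.resize(a[160:360,220:480],(399,307)),cv2.resize(b[140:340,240:500],(399,307))])[...,::-1])
E
```

```text
ft_force: [3.3, -11.0, -2.7]
ft_force: [2.7, -1.4, -1.8]
position: [0.4774, -0.1101, 0.0701]
ft_force: [-0.1, -3.8, -3.5]
ft_force: [-8.3, -6.4, 7.2]
ft_force: [-43.1, -28.7, 16.8]
clock: 12.1
position: [0.6034, -0.1156, 0.0699]
ee_rot: [0.707, 0.707, -0.002, -0.0]
ft_force: [-6.4, -7.1, 6.0]
grip_width: 0.274
grasp_force: 43.6
[302 259  28  28 289] r 0.0663712527280626 ang -1.1803306406558534
```

View pics/s4.png

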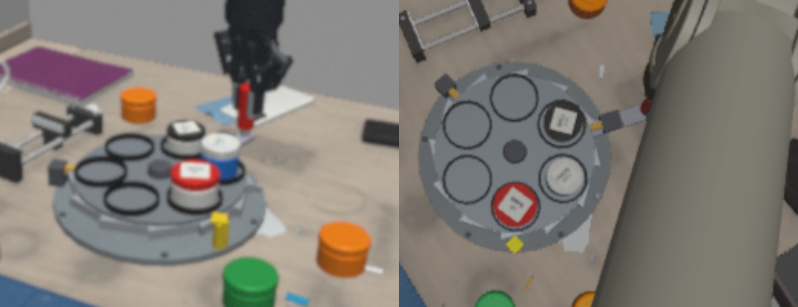

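The red-capped jar now stands at the pointer: crop pixel (515,205), with the pointer at (515,244). I'll open the gripper and lift away.

```bash
python3 -m crank '[[0,0,0,0],[0,0,0,0],[0,0,0,0],[0,0,0,0],[0,0,0,0]]' 0.6 | tail -5
python3 -m crank '[[0,0,0,0],[0,0,0,0],[0,0,0,0]]' | grep grip
python3 -m crank '[[0,0,-0.04,0],[0,0,-0.1,0],[0,0,-0.18,0],[0,0,-0.26,0],[0,0,-0.34,0]]' | grep -E 'pos|ft'
python3 -m crank '[[-0.05,0,-0.05,0],[-0.1,0,-0.1,0],[-0.15,0,-0.1,0],[-0.15,0,-0.1,0],[-0.15,0,-0.1,0]]'
python3 red.py
python3 - <<'E'
from workcell import imaging
import cv2
a=imaging.camera('scene')['color'];b=imaging.camera('top')['color']
cv2.imwrite('pics/end.png',cv2.hconcat([cv2.resize(a[160:360,220:480],(399,307)),cv2.resize(b[140:340,240:500],(399,307))])[...,::-1])
E
```

```text
position: [0.6038, -0.1128, 0.0701]
ee_rot: [0.706, 0.708, 0.0, -0.0]
ft_force: [-0.2, 0.3, -1.0]
grip_width: 0.803
grasp_force: 0.0
grip_width: 0.802
position: [0.6032, -0.1134, 0.2078]
ft_force: [1.9, -0.0, 0.5]
clock: 13.75
position: [0.6033, -0.1746, 0.2464]
ee_rot: [0.708, 0.707, 0.0, 0.0]
ft_force: [0.7, 0.4, -0.5]
grip_width: 0.796
grasp_force: 0.0
[302 259  28  28 288] r 0.0663712527280626 ang -1.1803306406558534
```

View pics/end.png

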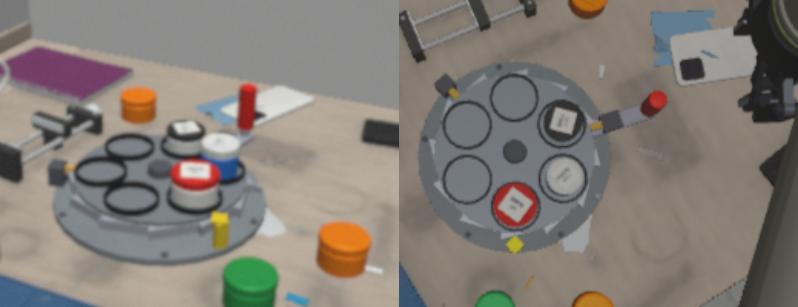

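The arm is clear, the lever is at the front stop, and the red jar is at the pointer. Handing in.

```bash
python3 -c "
from workcell import manip
print(manip.hand_in())"
```

```text
the job is handed in; nothing more can be done
None
```

The red-capped jar stands at the yellow pointer (measured about 1° off) after four full lever strokes; the handle is released, the arm is clear, and the job was handed in at about 14 s on the robot's clock.

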